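# Sound the tuning drone

## Task

Get the stall's tuning drone sounding: using only the closed fingertips, first press down the ridged end of the rocker on the grey mains switch block so that it is fully on, then push the long bar key fully in, and then the round disc key fully in, in that order. Leave the cross key and the small square stud key out, only press and never lift or shove the switch block, and do not disturb anything else on the counter.

Things in the scene. Friction and masses are not known exactly. Their poses are not given: they have to be found in the camera images.
- drone: Drone box, fixed: dark wood, 284 mm wide (y). Origin on the counter under the middle of the key row; x points away from the robot. x -50 to +47 mm: low tray (rims 26 mm high) with four black note blocks (78 x 60 mm, tops 38 mm up) at y = -96, -32, 32, 96 mm, order varies. x 47 to 122 mm: loudspeaker housing 54 mm high
- key_bar_top (a point): Centre of the top of the bar key (moves with it): long narrow aluminium bar 52 mm (along the drone box's x) by 14 mm, 10 mm thick, on its note block. Every key's top is 52 mm above the counter when out and 42 mm when fully in; keys stand 64 mm apart, centre to centre. The caps cannot be taken off
- key_bar (a joint): Travel of the bar key, m: 0 = out, 0.010 = fully in. All keys go straight down against about 3 N of friction and stay wherever they are left, with no return spring. They may start up to 1 mm in
- key_disc_top (a point): Centre of the top of the disc key: a round flat aluminium disc 42 mm across, 10 mm thick; heights and travel as for the bar key
- key_disc (a joint): Travel of the disc key, m: 0 = out, 0.010 = fully in; about 3 N, stays where left
- key_cross_top (a point): Centre of the top of the cross key: an aluminium plus shape 46 x 42 mm with arms 12 mm wide; not to be pressed; heights as for the bar key
- key_cross (a joint): Travel of the cross key, m: 0 = out, 0.010 = fully in; stays where left
- key_stud_top (a point): Centre of the top of the stud key: a small square aluminium stud 15 x 15 mm; not to be pressed; heights as for the bar key
- key_stud (a joint): Travel of the stud key, m: 0 = out, 0.010 = fully in; stays where left
- switch: Mains switch block, loose, about 0.6 kg: grey plastic, 120 mm (its x) x 64 mm (y) x 34 mm high, a short black cable stub on its +x end, a black rocker on top. Origin at the centre of its underside, z up; its -x end faces roughly the robot. It stands left or right of the drone box
- rocker_ridge (a point): Middle of the top of the ridge on the rocker (moves with it). The rocker is a black plate 70 mm (block's x) x 34 mm, pivoting about the block's y axis 47 mm above its underside. The ridge, 8 mm wide and 5 mm high, runs across the -x end (the ON end, away from the cable stub), 29 mm from the pivot. Its top is about 60 mm above the counter when off, 50 mm when on
- rocker (a joint): Rocker angle, rad: 0 = off (ridge end up), 0.36 = fully on (ridge end down). Takes about 3 N on the ridge and stays where it is left; it may start up to 0.04 rad in
- bottle: Bystander: empty green glass bottle 72 mm across with a tin funnel (92 mm across) fixed in its neck, 206 mm high in all. Origin at the centre of its underside, z up. It stands on the other side of the drone box from the switch block
- bowl: Bystander: copper bowl 116 mm across, 45 mm high; origin at the centre of its underside
- fork: Bystander: steel tuning fork lying flat, 114 mm long along its x, 6 mm thick; origin on its underside near the middle
- stick: Bystander: flat bamboo burnishing stick 160 x 14 x 7 mm; origin at the centre of its underside, x along it
- weight: Bystander: small brass weight 28 mm across, 24 mm high, standing on the loudspeaker housing's roof (54 mm above the counter); origin at the centre of its underside
- dowel0: Bystander: wooden tuning dowel standing upright behind the drone box, 30 mm across, 55 mm high; origin at the centre of its underside
- dowel1: Bystander: the second, like dowel0
- hammer: Bystander: small tuning hammer lying flat, 200 mm long; its x runs along the handle towards the head
Mind the look-alikes: they are no part of the job. Several things have the shape of the switch; the one meant has the colours described above.

How it is judged (in metres and radians):
On the way, in this order (a step that is already met when the one before it is completed fails the run):
1. the rocker is fully on (value of joint rocker above 0.3 rad), for 0.1 s.
2. the bar key is fully in (value of joint key_bar above 0.008 m), for 0.1 s.
3. the disc key is fully in (value of joint key_disc above 0.008 m), for 0.1 s.
At the end, for the whole second after the job is handed in: Rocker beyond 0.30 of 0.36 rad, bar and disc keys more than 8 of 10 mm in, cross and stud keys less than 4 mm in, the switch block flat and within 30 mm of where it stood, the bystanders within 20 mm (value of joint rocker above 0.3 rad and value of joint each of key_bar, key_disc above 0.008 m and value of joint each of key_cross, key_stud below 0.004 m and distance of switch from where it was at the start of the episode below 0.03 m and height (world z) of switch below 0.008 m and angle between switch's own z axis and vertical below 0.1 rad and distance of each of bottle, bowl, fork, stick, weight, dowel0, dowel1, hammer from where it was at the start of the episode below 0.02 m); the robot touches nothing.
It fails at once if something other than the fingers presses on things (contact force between the arm and anything else above 5 N).
It fails at once if a key is pressed out of order: the bar key before the mains is on, or the disc key before the bar key is in ((value of joint key_bar above 0.004 m and value of joint rocker below 0.28 rad) or (value of joint key_disc above 0.004 m and value of joint key_bar below 0.007 m)).
It fails at once if the cross or stud key is pressed (value of joint any of key_cross, key_stud above 0.004 m).
It fails at once if the switch block is lifted, tipped or shoved away (height (world z) of switch above 0.01 m or angle between switch's own z axis and vertical above 0.2 rad or distance of switch from where it was at the start of the episode above 0.03 m).
It fails at once if a bystander is moved, lifted or knocked over (distance of any of bottle, bowl, fork, stick, weight, dowel0, dowel1, hammer from where it was at the start of the episode above 0.02 m or angle between any of bottle, weight, dowel0, dowel1's own z axis and vertical above 0.35 rad).
It also fails if it takes over 54 s, if anything falls off the work surface, if the arm or the gripper's body presses on something with over 40 N, if the wrist force passes 120 N, or if a joint passes its speed limit or range.

## Robot

A 7-joint arm with a two-finger parallel gripper is mounted at the origin on the work surface. World frame = base frame: x ahead of the robot, y to its left, z up, the work surface at z = 0. Lengths are in mm, angles in rad, forces in N, time in s.
With the tool pointing down it reaches from about 400 to 875 mm from the base axis. Payload 4.4 kg.
Tool frame: the origin (TCP) lies on the centre line of the jaws, within the pads' length; the fingertips stand 25 mm ahead of it and the grasp point (between the pads) lies 6 mm ahead of it (ctrl.finger_overhang is the distance from the TCP to the fingertips, in mm); z points along the fingers, y is the line along which they close (so a half turn about z gives the same grasp; the last joint's range is limited). The gripper opens to 85 mm and grips with 20 to 120 N. Pads are 22 mm wide; open, the fingers measure 114 mm over their backs; the gripper's body (76 mm by 85 mm) begins 54 mm behind the grasp point. The pads swing forward as they close: fully open they stand 13 mm farther back than shut.
Start: joints at [-1.32, 0.628, 0.038, 1.517, -0.027, 0.996, -0.02], TCP at [202.47, 617.676, 256.313] pointing down, gripper open.
Joint ranges: [-3.06, 3.06], [-0.37, 2.12], [-1.25, 1.32], [0.18, 2.47], [-1.1, 4.24], [0.23, 1.98], [-2.94, 2.94]. Speed limits (rad/s): [2.57, 2.57, 3.14, 3.14, 3.14, 3.14, 3.14].

## Interface

Orientations are given as [roll, pitch, yaw] about the fixed x, y, z axes, in that order (R = Rz(yaw) Ry(pitch) Rx(roll)).
In Python, from cell import ctrl gives the robot as it stands. The module is installed in compiled form; this text tells all that it offers.
- The arm moves only by the tool play_rows, never from a script. Its argument "targets" is a list of rows, each a list of 5 numbers: the closure, from 0 (fully open) to 1 (shut), then the shift along the tool's x, y, z in cm, then the turn about the tool's z in degrees. In form: [[gripper, dx, dy, dz, spin], ...]. A call has 1 to 10 rows; each row is the pose to reach, as a shift and turn from the pose commanded when the call began, along the tool's axes at that moment; what a row does not reach only later rows make up. A row lasts 1/10 s, in which the tool goes at most 50 mm and 8.59 degrees, less where a joint would pass 70% of its speed; a pose out of reach is approached as far as the arm can. A call with a gripper value outside its range is refused whole. The fingers move at their own pace and stop on an object; the grip force is fixed at half the most. Time passes only in rows, so rows that repeat a pose let the fingers close. It gives the time, the measured TCP pose, the force, the opening and the grip force at its end, in the units of the state.
- ctrl.read_state(): the state, without advancing time (a new reading comes with each control period).
- ctrl.get_image(name): name is "scene" or "top"; returns (picture, depth): 400x640x3 uint8, red, green, blue; 400x640 float32, mm along the optical axis (not along the pixel's ray), 0 where there is no reading.
- ctrl.calibration(name): a dict with "vfov" (degrees; the focal length in pixels is half the picture's height over the tangent of half this angle, whatever the lens; pixels are square), "cx", "cy" (the principal point, pixels), "extrinsics" (4x4, takes a point from camera to world coordinates). Camera axes: x right, y down, z forward; pixel columns grow to the right and rows downward; lengths in mm; the calibration is good to about 2 mm. A picture is of the moment at which its call begins. calibration takes no time and is no camera call.
- ctrl.finish_job(): hands the job in; it is judged then, once.
Trained networks look in the newest picture that a camera, given by its name, has taken for a name from the list of things; names that differ only in an ending like _2 or _b are one class to them, and where a whole thing is asked for, a point or a joint stands for the part that bears it (a point fixed in the world has none). Each returns a list of dicts, best first, with "confidence" (0 to 1); they miss things now and then, are a little off and sometimes report something else, mostly with a low value. They report only what shows in the picture. A call takes as long as a camera call. They do not tell look-alikes from the thing itself.
- ctrl.search_frame(camera, name): "bbox" ([left, top, right, bottom] in pixels, round what is visible of it).
- ctrl.trace(camera, name): "pixels" (400x640 bool, what is visible of it) and "bbox" ([left, top, right, bottom] in pixels, round what is visible of it).
The state is a dict: "clock": time; "qpos": joint angles; "qd": joint speeds; "tau": joint torques, N m; "eef_pos": TCP position; "tool_rot": TCP orientation; "force": force on the tool from outside, world axes, zero at the start; "torque": the same for the moment, N m; "width": finger opening in mm; "gripper_force": force on a finger pad.
Only numpy, scipy, OpenCV 4.12 (cv2) and the standard library are available. Lean on these libraries where they do the work, as an engineer would, in place of code of your own. Each camera call takes 0.05 s, during which the arm holds its last target. There are 200 camera calls.

## Working session

There is one attempt and no reset: what is moved stays moved. The work goes in short steps, Python scripts to look and compute and a tool call to move; the robot and the scene stay as the last step left them, time stands still between calls to the robot, and variables do not carry over. Pictures are saved under pics/ and viewed, at most 10 in all, crops included, and the job is handed in when it is done.

Besides the shell and the picture viewer there is one more tool, called after "Request:" in YAML: its name, and indented under it one key for each argument. play_rows: Moves the arm, as the interface text tells. Its arguments: {"type":"object","properties":{"targets":{"type":"array"}},"required":["targets"]}

```bash
mkdir -p pics; cat > h.py <<'E'
from cell import ctrl
import numpy as np, cv2
def shot(c):
    im,d=ctrl.get_image(c); return im,d
def P(c,u,v,z=None,d=None):
    k=ctrl.calibration(c); f=200/np.tan(np.radians(k["vfov"])/2); E=np.array(k["extrinsics"])
    r=np.stack([(np.asarray(u,float)-k["cx"])/f,(np.asarray(v,float)-k["cy"])/f,np.ones_like(np.asarray(u,float))],-1)
    if d is not None: return (r*np.asarray(d)[...,None])@E[:3,:3].T+E[:3,3]
    w=r@E[:3,:3].T; s=(z-E[2,3])/w[...,2]; return E[:3,3]+w*s[...,None]
E
python3 - <<'E'
from h import *
for c in("scene","top"):
    im,d=shot(c); cv2.imwrite(f"pics/{c}0.png",im[...,::-1]); np.save(f"{c}_d.npy",d)
    k=ctrl.calibration(c); print(c,k["vfov"],k["cx"],k["cy"],np.round(k["extrinsics"],3).tolist())
    for n in("switch","rocker_ridge","key_bar_top","key_disc_top","key_cross_top","key_stud_top","drone","bottle"):
        for r in ctrl.trace(c,n)[:4]:
            m=r["pixels"]; v,u=np.nonzero(m); ok=d[m]>0
            p=P(c,u[ok],v[ok],d=d[m][ok])
            print(n,round(r["confidence"],2),np.round(r["bbox"]),np.round(np.median(p,0)) if ok.any() else None, round(float(np.percentile(p[:,2],95))) if ok.any() else None)
s=ctrl.read_state(); print(s["clock"],s["eef_pos"],s["tool_rot"],s["width"],s["force"],ctrl.finger_overhang)
E
```

```text
scene 55.80585504769923 318.610333818079 200.31747493112857 [[-0.825, 0.396, -0.404, 919.15], [0.566, 0.591, -0.575, 548.416], [0.011, -0.703, -0.711, 742.222], [0.0, 0.0, 0.0, 1.0]]
switch 0.86 [265. 127. 295. 158.] [ 479. -305.   33.] 53
switch 0.82 [300. 100. 340. 128.] [ 278. -373.   32.] 52
rocker_ridge 0.75 [327. 199. 339. 213.] [515.  20.  50.] 52
rocker_ridge 0.72 [270. 128. 287. 143.] [ 464. -324.   49.] 59
rocker_ridge 0.49 [307.  99. 327. 112.] [ 267. -394.   48.] 59
key_bar_top 0.57 [295. 173. 310. 187.] [ 517. -107.   49.] 52
key_disc_top 0.62 [323. 198. 339. 213.] [515.  20.  50.] 52
key_cross_top 0.54 [337. 218. 354. 227.] [511.  84.  50.] 53
drone 0.86 [254. 177. 372. 267.] [604.  37.  53.] 55
drone 0.26 [271. 127. 286. 143.] [ 461. -326.   49.] 59
bottle 0.8 [386. 233. 445. 324.] [552. 327. 200.] 207
top 51.482450967409676 313.7789756728224 207.50772677052746 [[-0.022, -0.99, 0.142, 371.863], [-1.0, 0.021, -0.003, -22.516], [0.0, -0.142, -0.99, 1256.565], [0.0, 0.0, 0.0, 1.0]]
switch 0.94 [414. 284. 464. 320.] [ 265. -382.   35.] 56
switch 0.9 [391. 212. 438. 257.] [ 461. -319.   35.] 55
rocker_ridge 0.84 [404. 220. 429. 247.] [ 463. -324.   49.] 60
rocker_ridge 0.72 [431. 294. 459. 309.] [ 263. -392.   50.] 61
key_bar_top 0.67 [338. 207. 344. 226.] [ 512. -109.   51.] 55
key_bar_top 0.45 [297. 214. 308. 227.] [509.  17.  51.] 54
key_bar_top 0.34 [267. 213. 283. 229.] [507.  82.  51.] 55
key_disc_top 0.5 [294. 213. 306. 228.] [509.  17.  51.] 54
key_cross_top 0.48 [271. 217. 284. 228.] [507.  82.  51.] 55
key_stud_top 0.71 [269. 212. 283. 231.] [507.  82.  51.] 55
drone 0.94 [259. 177. 360. 239.] [578. -11.  53.] 57
drone 0.34 [338. 210. 345. 226.] [ 515. -109.   51.] 54
bottle 0.66 [163. 185. 212. 225.] [531. 307. 205.] 210
0.9 [202.45511369 617.6950288  256.34119683] [ 3.14152724e+00 -7.65829192e-05  2.82476535e+00] 85.43865596620819 [-0.53634583  0.39641437  0.53530852] 25.0
```

```bash
python3 - <<'E'
import cv2
t=cv2.imread("pics/top0.png"); s=cv2.imread("pics/scene0.png")
cv2.imwrite("pics/top1.png",cv2.resize(t[140:340,220:487],(800,600),interpolation=cv2.INTER_CUBIC))
cv2.imwrite("pics/scene1.png",cv2.resize(s[70:295,200:500],(800,600),interpolation=cv2.INTER_CUBIC))
E
```

```text
(no output)
```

View pics/top1.png

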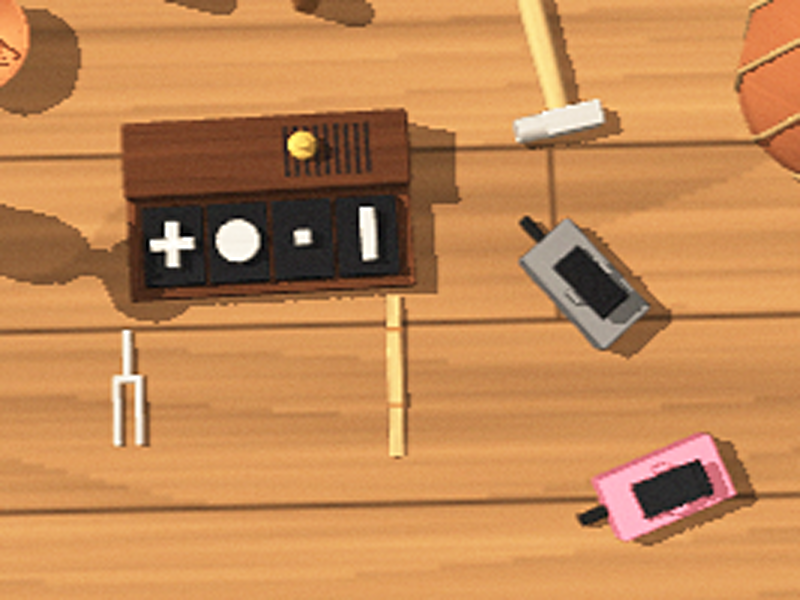

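View pics/scene1.png

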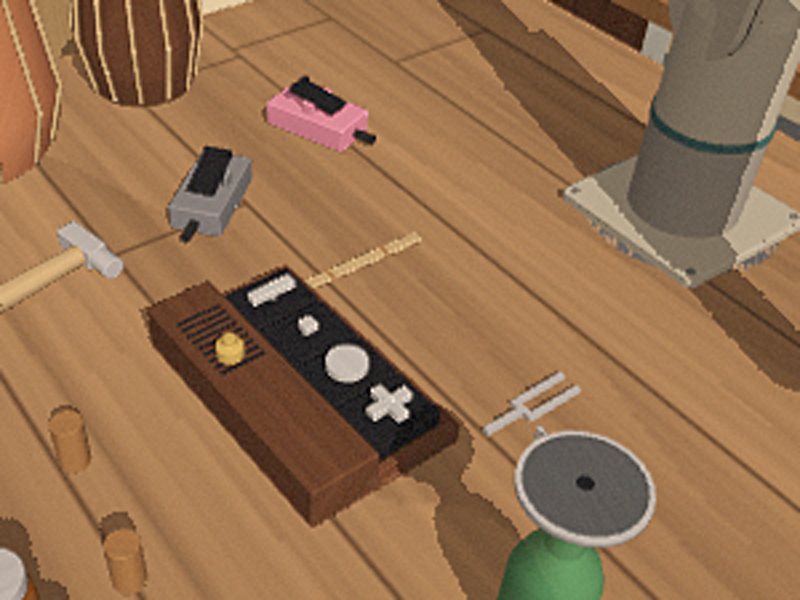

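View pics/top0.png

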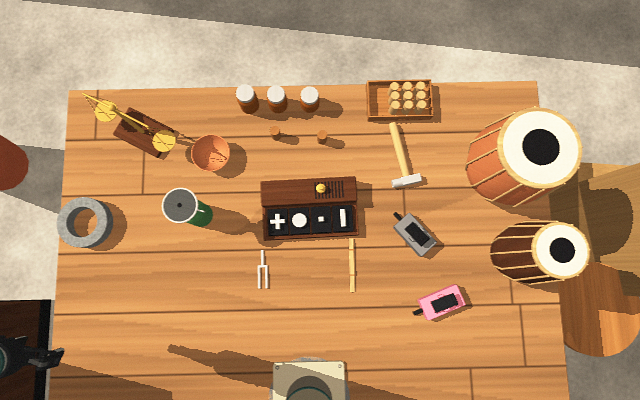

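The top picture shows the candidates for the switch: grey block at (415,235), with its cable stub up-left, and a pink look-alike at (440,302). I choose the grey one; its ridge end is near (427,242). The keys from left to right are cross (277,221), disc (300,220), stud (321,219) and bar (341,216). The bottle at (190,205) stands on the left.

```bash
python3 - <<'E'
from h import *
win={"top":dict(bar=(332,200,350,232),disc=(290,208,310,232),cross=(266,208,288,233),stud=(314,211,328,227)),
"scene":dict(bar=(290,170,313,188),disc=(319,197,342,216),cross=(334,212,357,230),stud=(309,187,321,197))}
out={}
for c in("top","scene"):
    im,d=shot(c); hsv=cv2.cvtColor(im,cv2.COLOR_RGB2HSV)
    for n,(a,b,e,f) in win[c].items():
        m=(hsv[b:f,a:e,1]<70)&(hsv[b:f,a:e,2]>140); v,u=np.nonzero(m); u=u+a;v=v+b
        r=cv2.minAreaRect(np.stack([u,v],1).astype(np.float32))
        p=P(c,u,v,z=50.); dd=d[v,u]; q=P(c,u,v,d=dd)
        print(c,n,len(u),"z-plane",np.round(p.mean(0)[:2],1),"depth",np.round(np.median(q,0),1))
    # switch
    best=[r for r in ctrl.trace(c,"switch")]
    for r in best[:3]:
        m=r["pixels"]; v,u=np.nonzero(m); h=hsv[m]; g=(h[:,1]<60)&(h[:,2]>70); 
        if np.mean(g)<.3 : continue
        q=P(c,u,v,d=d[m]); dk=(h[:,2]<60)
        print(c,"switch",r["bbox"],np.mean(g), "grey top mean",np.round(q[g&(abs(q[:,2]-34)<5)].mean(0)))
        k=dk&(q[:,2]>38)
        pq=q[k]; mu=pq.mean(0); U,S,V=np.linalg.svd(pq-mu); 
        rr=cv2.minAreaRect(pq[:,:2].astype(np.float32)); print(" rocker mean",mu.round(1),"axes",V.round(2).tolist(),"rect",rr)
        ax=V[0]*np.sign(V[0][2]); t=(pq-mu)@ax   # toward high end
        for a in range(-40,45,8):
            s=(t>=a)&(t<a+8)
            if s.any(): print("  ",a,s.sum(),pq[s].mean(0).round(1),pq[s][:,2].max().round(1))
E
```

```text
top bar 92 z-plane [ 514.4 -110.3] depth [ 514.8 -110.3   51.1]
top disc 164 z-plane [510.   17.5] depth [509.3  17.3  50.9]
top cross 112 z-plane [507.9  81.4] depth [507.7  81.5  51.2]
top stud 26 z-plane [512.1 -45.9] depth [511.1 -45.7  50.3]
top switch [390.3, 213.4, 436.5, 256.6] 0.6230847803881512 grey top mean [ 460. -320.   34.]
 rocker mean [ 461.5 -324.2   55.3] axes [[-0.08, 0.24, 0.97], [0.75, 0.65, -0.1], [-0.65, 0.72, -0.23]] rect ((404.8609313964844, -191.10704040527344), (71.9188461303711, 335.9681091308594), 23.15714454650879)
   -16 52 [ 477.7 -325.5   46.3] 51.4
   -8 177 [ 461.6 -324.1   50.7] 60.9
   0 41 [ 443.2 -330.5   57.5] 63.8
   8 1 [ 430.9 -329.4   62.6] 62.6
top switch [388.5, 121.7, 424.2, 186.9] 0.3346938775510204 grey top mean [ 628. -306.   30.]
 rocker mean [nan nan nan] axes [[1.0, 0.0, 0.0], [0.0, 1.0, 0.0], [0.0, 0.0, 1.0]] rect ((0.0, 0.0), (0.0, 0.0), 0.0)
scene bar 99 z-plane [ 516.5 -107.9] depth [ 517.4 -106.7   50.1]
scene disc 183 z-plane [513.1  20.2] depth [513.6  20.2  50.2]
scene cross 148 z-plane [510.8  83.2] depth [510.9  83.7  50.4]
scene stud 36 z-plane [515.3 -43.3] depth [514.7 -43.5  49.4]
scene switch [262.7, 126.5, 294.7, 162.1] 0.6537396121883656 grey top mean [ 474. -306.   33.]
 rocker mean [ 466.8 -319.    53.3] axes [[0.39, 0.73, 0.56], [0.72, 0.13, -0.68], [-0.57, 0.67, -0.48]] rect ((695.197998046875, 91.5540771484375), (1016.3003540039062, 51.416053771972656), 60.989845275878906)
   -40 1 [ 453.9 -355.7   51.8] 51.8
   -32 13 [ 448.7 -348.2   55.9] 61.0
   -24 40 [ 447.3 -337.3   54.4] 60.3
   -16 34 [ 458.6 -329.4   50.9] 58.9
   -8 29 [ 465.3 -320.6   48.1] 52.8
   0 28 [ 477.  -314.4   46.5] 51.6
   8 32 [ 483.4 -306.    44.3] 47.7
   16 6 [ 481.5 -295.7   43.5] 45.0<stdin>:20: RuntimeWarning: Mean of empty slice.
  ret = um.true_divide(
```

```bash
cat > go.py <<'E'
import sys; from h import *
s=ctrl.read_state(); x,y,z=map(float,sys.argv[1:4]); yaw=s["tool_rot"][2]
D=np.array([x,y,z])-s["eef_pos"]; c,n=np.cos(yaw),np.sin(yaw)
print("t",round(s["clock"],2),"pos",np.round(s["eef_pos"],1),"rot",np.round(s["tool_rot"],3),"q",np.round(s["qpos"],2),"F",np.round(s["force"],1))
print("cm",np.round([D[0]*c+D[1]*n,D[0]*n-D[1]*c,-D[2]],1)/1, np.round(np.array([D[0]*c+D[1]*n,D[0]*n-D[1]*c,-D[2]])/10,2))
E
python3 go.py 480 260 310
```

```text
t 1.1 pos [202.5 617.7 256.3] rot [-3.142 -0.     2.825] q [-1.32  0.63  0.04  1.52 -0.03  1.   -0.02] F [-0.3  0.1  0.3]
cm [-375.1 -253.4  -53.7] [-37.51 -25.34  -5.37]
```

Request:
play_rows:
  targets:
    - [1,0,0,-3,0]
    - [1,-3,-2,-5.4,6]
    - [1,-7,-5,-5.4,14]
    - [1,-11,-7.5,-5.4,22]
    - [1,-15,-10,-5.4,30]
    - [1,-19,-13,-5.4,38]
    - [1,-23,-15.5,-5.4,46]
    - [1,-27,-18.5,-5.4,54]
    - [1,-31,-21.5,-5.4,60]
    - [1,-35,-24,-5.4,60]

```text
clock: 2.1
eef_pos: [461.0, 278.5, 310.6]
tool_rot: [3.141, 0.0, 1.775]
force: [1.0, 1.5, 0.3]
width: -0.0
gripper_force: 0.0
```

```bash
python3 go.py 500 -100 310
```

```text
t 2.1 pos [461.  278.5 310.6] rot [3.141 0.    1.775] q [-0.85  0.43  0.37  1.77 -0.18  0.98 -0.21] F [1.  1.5 0.3]
cm [-378.5  -38.6    0.6] [-37.85  -3.86   0.06]
```

Request:
play_rows:
  targets:
    - [1,-4,-0.5,0,6]
    - [1,-8,-1,0,12]
    - [1,-12,-1.5,0,18]
    - [1,-16,-2,0,24]
    - [1,-20,-2.3,0,30]
    - [1,-24,-2.6,0,36]
    - [1,-28,-3,0,42]
    - [1,-32,-3.3,0,48]
    - [1,-36,-3.6,0,54]
    - [1,-38,-3.9,0,60]

```text
clock: 3.1
eef_pos: [500.2, -103.3, 310.9]
tool_rot: [3.139, 0.0, 0.722]
force: [-0.7, -0.5, 0.0]
width: -0.4
gripper_force: 0.0
```

```bash
python3 go.py 438 -344 150
```

```text
t 3.1 pos [ 500.2 -103.3  310.9] rot [3.139 0.    0.722] q [-0.34  0.44  0.7   1.84 -0.33  0.98 -0.34] F [-0.7 -0.5  0. ]
cm [-205.8  139.5  160.9] [-20.58  13.95  16.09]
```

Request:
play_rows:
  targets:
    - [1,-3,2,0,0]
    - [1,-6,4,2,0]
    - [1,-9,6,4,0]
    - [1,-12,8,6,0]
    - [1,-15,10,9,0]
    - [1,-18,12,12,0]
    - [1,-20.6,13.9,14,0]
    - [1,-20.6,13.9,16,0]
    - [1,-20.6,13.9,18,0]
    - [1,-20.6,13.9,18,0]

```text
clock: 4.1
eef_pos: [438.1, -339.3, 128.1]
tool_rot: [-3.137, 0.001, 0.73]
force: [-0.1, 0.9, -0.5]
width: 0.0
gripper_force: 0.0
```

```bash
python3 go.py 438 -344 85; python3 - <<'E'
from h import *
a,_=shot("scene"); b,_=shot("top")
A=cv2.resize(a[90:200,230:377],(400,300),interpolation=cv2.INTER_CUBIC); B=cv2.resize(b[180:300,350:510],(400,300),interpolation=cv2.INTER_CUBIC)
cv2.imwrite("pics/c1.png",np.hstack([A,B])[...,::-1])
E
```

```text
t 4.1 pos [ 438.1 -339.3  128.1] rot [-3.137e+00  1.000e-03  7.300e-01] q [ 0.3   0.73  0.49  1.91 -0.55  0.65  0.29] F [-0.1  0.9 -0.5]
cm [-3.2  3.4 43.1] [-0.32  0.34  4.31]
```

View pics/c1.png

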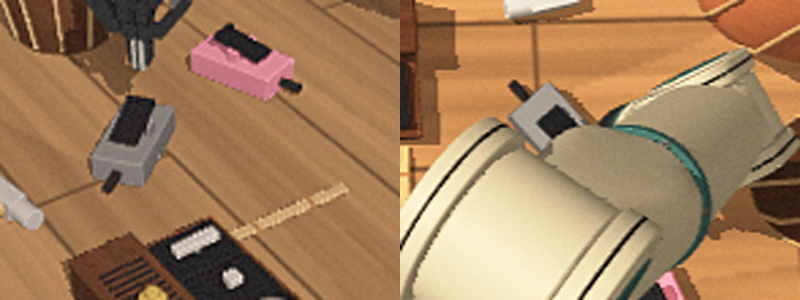

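The left view shows the closed tips at about (138,66) in the crop, just above the ridge end of the grey rocker at (140,100). The top view is blocked by the arm. I go lower and check.

Request:
play_rows:
  targets:
    - [1,-0.1,0.1,1.2,0]
    - [1,-0.3,0.3,2.4,0]
    - [1,-0.3,0.3,3.4,0]
    - [1,-0.3,0.3,3.4,0]
    - [1,-0.3,0.3,3.4,0]

```text
clock: 4.7
eef_pos: [439.0, -344.5, 96.0]
tool_rot: [-3.141, 0.0, 0.73]
force: [-0.2, 0.2, 0.1]
width: -0.0
gripper_force: 0.0
```

```bash
python3 go.py 438 -344 75; python3 - <<'E'
from h import *
a,_=shot("scene")
k=ctrl.calibration("scene");f=200/np.tan(np.radians(k["vfov"])/2);Ei=np.linalg.inv(k["extrinsics"])
s=ctrl.read_state()
for p in (s["eef_pos"]-[0,0,25],[442,-341,60],[463,-323,47]):
    q=Ei[:3,:3]@np.array(p)+Ei[:3,3]; print(f*q[0]/q[2]+k["cx"],f*q[1]/q[2]+k["cy"])
cv2.imwrite("pics/c2.png",cv2.resize(a[100:175,245:345],(800,600),interpolation=cv2.INTER_CUBIC)[...,::-1])
E
```

```text
t 4.7 pos [ 439.  -344.5   96. ] rot [-3.141  0.     0.73 ] q [ 0.33  0.78  0.45  1.91 -0.58  0.58  0.33] F [-0.2  0.2  0.1]
cm [-0.4 -1.  21. ] [-0.04 -0.1   2.1 ]
281.42714588740307 121.97708445485496
281.4503924465444 125.85524450873851
278.81775153599784 134.23761471535724
```

View pics/c2.png

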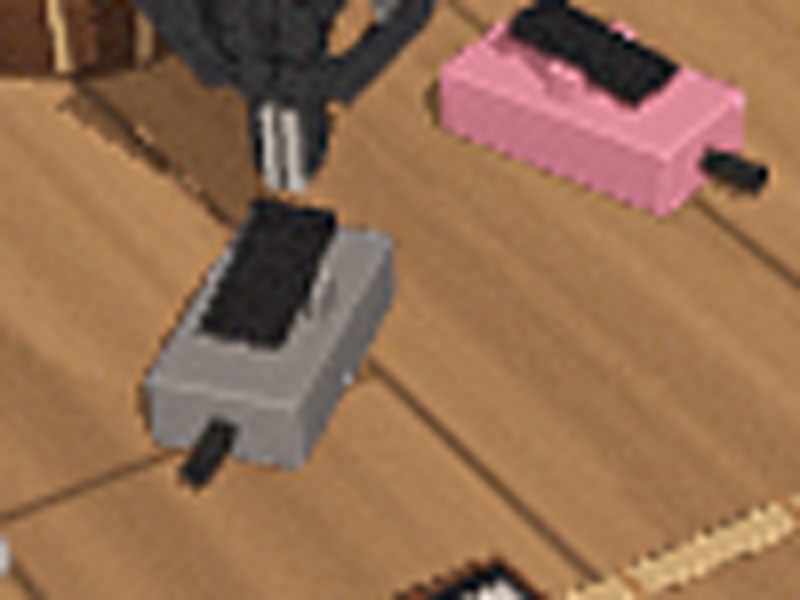

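The tips at (285,188) in the crop are right above the ridge at (293,205), which agrees with the projected ridge point. I press.

Request:
play_rows:
  targets:
    - [1,0,-0.1,0.6,0]
    - [1,0,-0.1,1,0]
    - [1,0,-0.1,1.2,0]
    - [1,0,-0.1,1.4,0]
    - [1,0,-0.1,1.6,0]
    - [1,0,-0.1,1.8,0]
    - [1,0,-0.1,2.0,0]
    - [1,0,-0.1,2.1,0]
    - [1,0,-0.1,2.1,0]

```text
clock: 5.65
eef_pos: [438.6, -344.1, 75.3]
tool_rot: [3.141, 0.0, 0.73]
force: [-1.8, -0.8, 2.2]
width: 0.4
gripper_force: 1.3
```

Request:
play_rows:
  targets:
    - [1,0,0,0.1,0]
    - [1,0,0,0.2,0]
    - [1,0,0,0.3,0]
    - [1,0,0,0.3,0]
    - [1,0,0,0.3,0]

```text
clock: 6.15
eef_pos: [438.7, -344.3, 74.4]
tool_rot: [3.14, -0.001, 0.73]
force: [-5.6, 0.9, 20.8]
width: -0.2
gripper_force: 10.6
```

Request:
play_rows:
  targets:
    - [1,0,0,-1,0]
    - [1,0,0,-3,0]
    - [1,0,0,-6,0]
    - [1,0,0,-9,0]
    - [1,0,0,-9,0]

```text
clock: 6.65
eef_pos: [441.0, -344.5, 165.5]
tool_rot: [3.136, -0.002, 0.732]
force: [-0.0, -1.5, 0.6]
width: -0.1
gripper_force: 0.0
```

```bash
python3 go.py 515.5 -109 160; python3 - <<'E'
from h import *
a,d=shot("scene")
cv2.imwrite("pics/c3.png",cv2.resize(a[100:175,245:345],(400,300),interpolation=cv2.INTER_CUBIC)[...,::-1])
r=[r for r in ctrl.trace("scene","switch") if r["bbox"][0]<292][0]; m=r["pixels"]; v,u=np.nonzero(m); p=P("scene",u,v,d=d[m]); h=a[m].max(1)<60
ax=np.array([.75,.65]);t=(p[:,:2]-[463,-323])@ax
for k in range(-40,40,10):
    s=h&(t>=k)&(t<k+10)&(p[:,2]>36)&(p[:,2]<75)
    if s.any(): print(k,s.sum(),np.round([np.median(p[s,2]),p[s,2].max()],1))
E
```

```text
t 6.65 pos [ 441.  -344.5  165.5] rot [ 3.136e+00 -2.000e-03  7.320e-01] q [ 0.28  0.68  0.53  1.88 -0.51  0.72  0.26] F [-0.  -1.5  0.6]
cm [ 212.8 -125.5    5.5] [ 21.28 -12.55   0.55]
-40 6 [48.5 49.3]
-30 27 [46.1 50.4]
-20 15 [46.2 50.1]
-10 18 [49.4 50.2]
0 15 [50.3 52.6]
10 17 [52.  54.1]
20 16 [53.8 55.7]
30 17 [53.9 57.5]
```

View pics/c3.png

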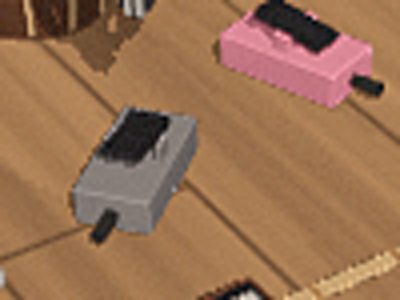

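The picture shows the grey rocker at (135,135), now tilted the other way: ridge top about 50 mm, cable end about 57 mm. It is on and the block has not moved. Next is the bar key.

Request:
play_rows:
  targets:
    - [1,3.5,-2,0,0]
    - [1,7,-4,0,0]
    - [1,10.5,-6.2,0,0]
    - [1,14,-8.3,0,0]
    - [1,17.5,-10.4,0,0]
    - [1,21.3,-12.5,0.5,0]
    - [1,21.3,-12.5,3,0]
    - [1,21.3,-12.5,5.5,0]
    - [1,21.3,-12.5,6.5,0]
    - [1,21.3,-12.5,6.5,0]

```text
clock: 7.75
eef_pos: [512.2, -108.2, 95.4]
tool_rot: [-3.138, 0.003, 0.73]
force: [-0.9, 0.7, 0.3]
width: 0.1
gripper_force: 0.0
```

```bash
python3 go.py 515.5 -109 67; python3 - <<'E'
from h import *
a,_=shot("scene")
k=ctrl.calibration("scene");f=200/np.tan(np.radians(k["vfov"])/2);Ei=np.linalg.inv(k["extrinsics"])
s=ctrl.read_state()
for p in (s["eef_pos"]-[0,0,25],[515.5,-109,52]):
    q=Ei[:3,:3]@np.array(p)+Ei[:3,3]; print(((f*q[0]/q[2]+k["cx"])-265)*8,((f*q[1]/q[2]+k["cy"])-135)*8)
cv2.imwrite("pics/c4.png",cv2.resize(a[135:210,265:365],(800,600),interpolation=cv2.INTER_CUBIC)[...,::-1])
E
```

```text
t 7.75 pos [ 512.2 -108.2   95.4] rot [-3.138e+00  3.000e-03  7.300e-01] q [-0.15  0.75  0.47  2.01 -0.65  0.54 -0.06] F [-0.9  0.7  0.3]
cm [ 1.9  2.8 28.4] [0.19 0.28 2.84]
297.9623621158048 293.1961233147508
292.62740338637013 338.73544027326193
```

View pics/c4.png

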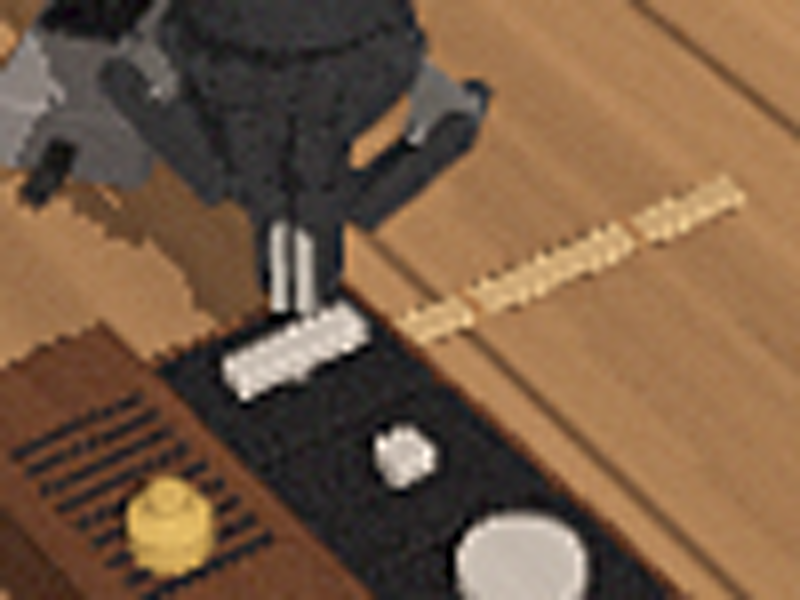

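The tips at (293,310) in the crop are just behind and above the bar's centre at (295,350), and nothing else is below them. I press the bar.

Request:
play_rows:
  targets:
    - [1,0.2,0.3,0.8,0]
    - [1,0.2,0.3,1.5,0]
    - [1,0.2,0.3,1.8,0]
    - [1,0.2,0.3,2.1,0]
    - [1,0.2,0.3,2.4,0]
    - [1,0.2,0.3,2.7,0]
    - [1,0.2,0.3,2.9,0]
    - [1,0.2,0.3,3.0,0]
    - [1,0.2,0.3,3.0,0]
    - [1,0.2,0.3,3.0,0]

```text
clock: 8.8
eef_pos: [517.3, -109.4, 67.2]
tool_rot: [-3.141, 0.0, 0.73]
force: [-0.5, -0.4, -0.5]
width: 0.2
gripper_force: 0.0
```

Request:
play_rows:
  targets:
    - [1,0,0,0.1,0]
    - [1,0,0,0.2,0]
    - [1,0,0,0.2,0]
    - [1,0,0,0.2,0]

```text
clock: 9.2
eef_pos: [517.4, -109.5, 66.9]
tool_rot: [-3.142, -0.002, 0.73]
force: [-3.0, 1.3, 17.4]
width: -0.3
gripper_force: 8.9
```

The bar key has reached its stop: tip at 42 mm, 17 N. I lift and go to the disc key.

Request:
play_rows:
  targets:
    - [1,0,0,-1,0]
    - [1,0,0,-3,0]
    - [1,0,0,-5,0]
    - [1,0,0,-5,0]

```text
clock: 9.6
eef_pos: [518.8, -110.0, 117.4]
tool_rot: [3.138, -0.002, 0.731]
force: [0.7, -0.7, 0.4]
width: -0.4
gripper_force: 0.0
```

```bash
python3 go.py 511.5 19 115
```

```text
t 9.6 pos [ 518.8 -110.   117.4] rot [ 3.138e+00 -2.000e-03  7.310e-01] q [-0.17  0.72  0.51  1.99 -0.62  0.58 -0.08] F [ 0.7 -0.7  0.4]
cm [  80.6 -101.     2.4] [  8.06 -10.1    0.24]
```

Request:
play_rows:
  targets:
    - [1,2,-2.5,0,0]
    - [1,4,-5,0,0]
    - [1,6,-7.5,0,0]
    - [1,8.1,-10.1,0,0]
    - [1,8.1,-10.1,1,0]
    - [1,8.1,-10.1,2,0]
    - [1,8.1,-10.1,2,0]

```text
clock: 10.3
eef_pos: [509.2, 18.6, 93.8]
tool_rot: [-3.141, 0.003, 0.729]
force: [-0.2, 0.1, -0.0]
width: -0.1
gripper_force: 0.0
```

```bash
python3 go.py 511.5 19 67; python3 - <<'E'
from h import *
a,d=shot("scene")
for (u,v) in((300,180),(302,179),(299,181)): print(P("scene",[u],[v],d=[d[v,u]]).round(1))
cv2.imwrite("pics/c5.png",cv2.resize(a[160:235,280:380],(800,600),interpolation=cv2.INTER_CUBIC)[...,::-1])
E
```

```text
t 10.3 pos [509.2  18.6  93.8] rot [-3.141e+00  3.000e-03  7.290e-01] q [-0.41  0.75  0.49  2.05 -0.69  0.52 -0.25] F [-0.2  0.1 -0. ]
cm [ 1.9  1.2 26.8] [0.19 0.12 2.68]
[[ 518.6 -112.6   41.1]]
[[ 512.4 -112.1   42. ]]
[[ 522.2 -112.2   39.5]]
```

View pics/c5.png

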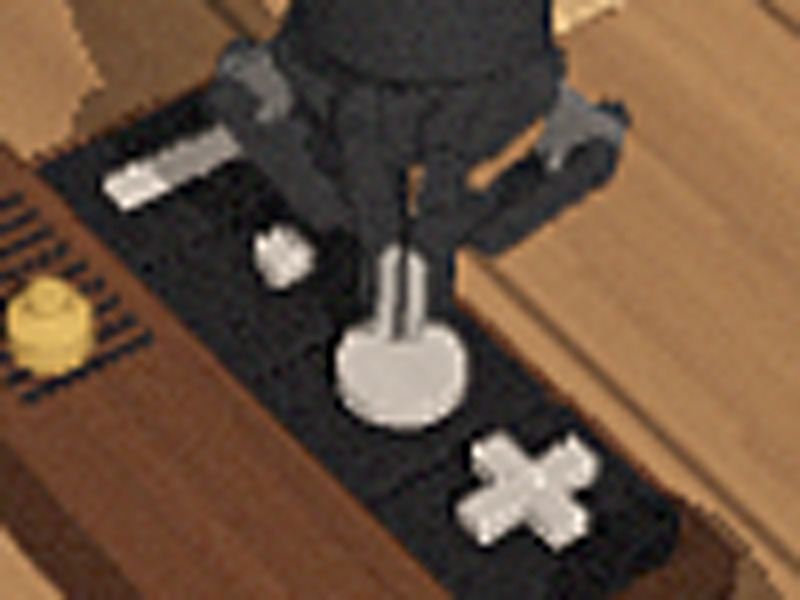

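The bar is down at (170,165) in the crop, its top at 41–42 mm. The tips at (403,330) are over the disc at (402,370). I press.

Request:
play_rows:
  targets:
    - [1,0.1,0.1,0.8,0]
    - [1,0.1,0.1,1.4,0]
    - [1,0.1,0.1,1.7,0]
    - [1,0.1,0.1,2.0,0]
    - [1,0.1,0.1,2.3,0]
    - [1,0.1,0.1,2.6,0]
    - [1,0.1,0.1,2.8,0]
    - [1,0.1,0.1,3.0,0]
    - [1,0.1,0.1,3.1,0]
    - [1,0.1,0.1,3.1,0]

```text
clock: 11.35
eef_pos: [511.6, 19.3, 66.8]
tool_rot: [-3.141, -0.002, 0.729]
force: [-6.8, -0.7, 30.4]
width: 0.2
gripper_force: 15.1
```

The disc key is at its stop. I lift clear and check everything.

Request:
play_rows:
  targets:
    - [1,0,0,-1,0]
    - [1,0,0,-4,0]
    - [1,0,0,-8,0]
    - [1,0,0,-13,0]
    - [1,0,0,-16,0]
    - [1,0,0,-16,0]
    - [1,0,0,-16,0]

```text
clock: 12.05
eef_pos: [511.9, 20.5, 224.5]
tool_rot: [3.142, -0.001, 0.731]
force: [-0.2, 0.3, 0.4]
width: -0.0
gripper_force: 0.0
```

```bash
python3 - <<'E'
from h import *
a,d=shot("scene"); s=ctrl.read_state(); print(s["clock"],s["eef_pos"],s["force"])
for n,(u,v) in dict(bar=(302,179),disc=(331,206),stud=(315,192),cross=(346,221)).items(): print(n,P("scene",[u],[v],d=[d[v,u]]).round(1))
cv2.imwrite("pics/c6.png",cv2.resize(a[70:295,200:500],(800,600),interpolation=cv2.INTER_CUBIC)[...,::-1])
E
```

```text
12.1 [511.16180316  20.43780969 223.64357328] [-0.22736442 -0.36044789 -0.16842388]
bar [[ 512.5 -111.8   42.3]]
disc [[506.2  16.3  42. ]]
stud [[516.3 -42.2  50.4]]
cross [[511.8  86.   52.7]]
```

View pics/c6.png

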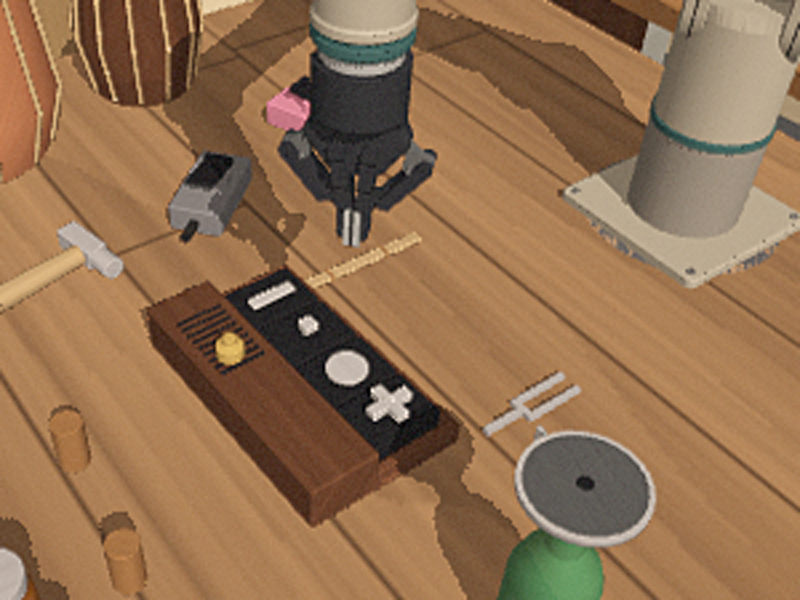

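The bar (270,295) and disc (347,368) are in at 42 mm, and the stud and cross are out. The switch is on at (210,190), and everything else visible stands where it was.

```bash
python3 -c "from cell import ctrl; print(ctrl.finish_job())"
```

```text
the job is handed in; nothing more can be done
None
```

The job is handed in, with no verdict returned: the switch was pressed on, then the bar and disc keys fully in, in that order; the last picture shows the cross and stud keys still out and nothing else in view moved.

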